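# Sort the moulded chocolates into their serving trays

## Robot

A 6-joint arm with a two-finger parallel gripper is mounted at the origin on the work surface. World frame = base frame: x ahead of the robot, y to its left, z up, the work surface at z = 0. Lengths are in mm, angles in rad, forces in N, time in s.
With the tool pointing down it reaches from about 275 to 1000 mm from the base axis. Payload 8.4 kg.
Tool frame: the origin (TCP) lies midway between the tips of the shut fingers; the grasp point (between the pads) lies 19 mm behind it; z points along the fingers, y is the line along which they close (so a half turn about z gives the same grasp; the last joint's range is limited). The gripper opens to 85 mm and grips with 20 to 120 N. Pads are 22 mm wide; open, the fingers measure 114 mm over their backs; the gripper's body (76 mm by 85 mm) begins 54 mm behind the grasp point. The pads swing forward as they close: fully open they stand 13 mm farther back than shut.
Start: joints at [1.279, 0.353, 1.633, -0, 1.155, -0.002], TCP at [178.599, 598.941, 231.281] pointing down, gripper open.
Joint ranges: [-2.63, 2.63], [-0.92, 2.1], [0.06, 2.66], [-1.3, 4.44], [0, 2.69], [-3.02, 3.02]. Speed limits (rad/s): [2.22, 2.22, 2.79, 3.14, 3.14, 3.14].

## Interface

Orientations are given as [roll, pitch, yaw] about the fixed x, y, z axes, in that order (R = Rz(yaw) Ry(pitch) Rx(roll)).
In Python, from rig import r gives the robot as it stands.
- The arm moves only by the shell command python3 -m inch 'ROWS' [OPENING] [FORCE]. ROWS is JSON, a list that holds one entry, the list of rows, each a list of 6 numbers: the shift along the tool's x, y, z scaled (see below), then the turn, a rotation vector about the tool's x, y, z scaled (see below). In form: [[[tx, ty, tz, wx, wy, wz], ...]]. A call has 1 to 8 rows; each row is the pose to reach, as a shift and turn from the pose commanded when the call began, along the tool's axes at that moment, turning the shorter way round; what a row does not reach only later rows make up. The controller multiplies each number of a shift by 20 cm and each number of a turn by pi rad. A row lasts 1/12 s, in which the tool goes at most 41.7 mm and 7.16 degrees, less where a joint would pass 70% of its speed; a pose out of reach is approached as far as the arm can. A call with a number of a shift or a turn outside -1 to 1 is refused whole. A call with a gripper value outside its range is refused whole. OPENING is the gripper's target within -1 to 1 (fully open at 1, half-way at 0, shut at -1), set as the call begins (- or left out, the last holds). The fingers move at their own pace and stop on an object; FORCE is the grip in N (left out, the last holds). Time passes only in rows, so rows that repeat a pose let the fingers close. It gives the time, the measured TCP pose, the force, the opening and the grip force at its end, in the units of the state.
- r.sense(): the state, without advancing time (a new reading comes with each control period).
- r.grab_frame(name): name is "scene" or "top" or "wrist"; returns the picture (400x640x3 uint8, red, green, blue); there is no depth.
- r.camera_info(name): a dict with "K" (3x3 intrinsics, pixels), "rvec" (rotation vector, rad) and "tvec" (3), from world to camera coordinates, as OpenCV has them; the wrist camera has in their place "mount" (4x4, takes a point from camera to tool coordinates, whose origin is the TCP and whose axes are the flange's). Camera axes: x right, y down, z forward; pixel columns grow to the right and rows downward; lengths in mm; the calibration is good to about 2 mm. A picture is of the moment at which its call begins: read the wrist's pose just before it. camera_info takes no time and is no camera call.
- r.sign_off(): hands the job in; it is judged then, once.
The state is a dict: "clock": time; "qpos": joint angles; "qvel": joint speeds; "joint_efforts": joint torques, N m; "eef_pos": TCP position; "tcp_rot": TCP orientation; "contact_force": force on the tool from outside, world axes, zero at the start; "wrist_torque": the same for the moment, N m; "opening": opening from 0.0 (shut) to 1.0 (fully open); "grasp_force": force on a finger pad.
Only numpy, scipy, OpenCV 4.12 (cv2) and the standard library are available. Lean on these libraries where they do the work, as an engineer would, in place of code of your own. Each camera call takes 0.05 s, during which the arm holds its last target. There are 200 camera calls.

## Task

Sort the five finished chocolates into the wooden trays: both round ones into the round dish, both square ones into the square tray with their edges in line with the tray's sides, and the bar into the oblong tray, lying along its length. Each must end up lying flat on the tray floor, right way up, not leaning on a rim or on another piece. Leave the steel piping nozzle and the glass bowl standing where they are.

Things in the scene. Friction and masses are not known exactly. Their poses are not given: they have to be found in the camera images.
- round_1 (a point): A round moulded chocolate, one of two alike, dark brown: disc with a domed top, 40 mm across, 28 mm high, sides upright for the lower 18 mm; about 30 g. Point at its centre, half-way up (14 mm above its underside); z up. Any yaw looks the same.
- round_2 (a point): A round moulded chocolate, one of two alike, dark brown: disc with a domed top, 40 mm across, 28 mm high, sides upright for the lower 18 mm; about 30 g. Point at its centre, half-way up (14 mm above its underside); z up. Any yaw looks the same.
- square_1 (a point): A square moulded chocolate, one of two alike, dark brown: flat block 42 x 42 mm, 20 mm high, with a raised square on top (1 mm); about 42 g. Point at its centre, half-way up (10 mm above its underside); x and y along its sides, z up.
- square_2 (a point): A square moulded chocolate, one of two alike, dark brown: flat block 42 x 42 mm, 20 mm high, with a raised square on top (1 mm); about 42 g. Point at its centre, half-way up (10 mm above its underside); x and y along its sides, z up.
- bar (a point): A moulded chocolate bar, dark brown: 84 mm long (its x), 26 mm wide (its y), 22 mm high, with three raised pads on top (1 mm); about 55 g. Point at its centre, half-way up (11 mm above its underside); z up.
- dish_round: Round dish. Fixed on the table, light wood, floor 4 mm thick, rim 12 mm above the table. Origin at the centre of its underside, on the table; z up. Outer diameter 140 mm, wall 5 mm, inside diameter about 129 mm.
- tray_square: Square tray. Fixed on the table, light wood, floor 4 mm thick, rim 12 mm above the table. Origin at the centre of its underside, on the table; x and y along its sides, z up. Outside 138 x 138 mm, wall 4 mm, inside 130 x 130 mm.
- tray_oblong: Oblong tray. Fixed on the table, light wood, floor 4 mm thick, rim 12 mm above the table. Origin at the centre of its underside, on the table; x along its length, y across, z up. Outside 134 x 92 mm, wall 4 mm, inside 126 x 84 mm.
- nozzle (a point): Steel piping nozzle standing on its wide end among the chocolates, to be left alone: a cone 32 mm across the foot, 12 mm at the top, 45 mm high. Point on its axis, half-way up (22.5 mm above the table).
- bowl: Glass bowl, 100 mm across the rim, 45 mm high, beyond the trays, to be left alone. Origin at the centre of its underside. On the other side of the middle, in about the mirrored place, stands a small jar 60 mm across and 55 mm high.
Things that resemble listed ones, but are neither listed nor needed, are in the scene too. Leave any turquoise look-alike of the dish_round alone.

How it is judged:
By the outcome, as a careful person would: the job done as asked, in the order asked, and still so for the second after the job is handed in, with the robot touching nothing.
It also fails if it takes over 112 s, if anything falls off the work surface, if the arm or the gripper's body presses on something with over 40 N, if the wrist force passes 120 N, or if a joint passes its speed limit or range.

## Working session

There is one attempt and no reset: what is moved stays moved. The work goes in short steps, Python scripts to look and compute and a shell command to move; the robot and the scene stay as the last step left them, time stands still between calls to the robot, and variables do not carry over. Pictures are saved under pics/ and viewed, at most 14 in all, crops included, and the job is handed in when it is done.

```bash
mkdir -p pics; ls; python3 - <<'E'
from rig import r
import cv2,numpy as np
for n in("top","scene"):
    f=r.grab_frame(n); cv2.imwrite(f"pics/{n}0.png",f[:,:,::-1]); print(n,r.camera_info(n))
print(r.camera_info("wrist")); print(r.sense())
E
```

```text
pics
top {'K': array([[378.73843317,   0.        , 318.91426739],
       [  0.        , 378.73843317, 201.05391416],
       [  0.        ,   0.        ,   1.        ]]), 'rvec': array([ 2.18121176, -2.15041769,  0.14268203]), 'tvec': array([  1.03760738, 505.27541835, 989.93686865])}
scene {'K': array([[448.82379259,   0.        , 322.94908674],
       [  0.        , 448.82379259, 214.89351901],
       [  0.        ,   0.        ,   1.        ]]), 'rvec': array([ 2.32778236,  0.73154535, -0.28988799]), 'tvec': array([-438.96499418, -198.26457486, 1360.96437568])}
{'K': array([[295.62294552,   0.        , 319.28895834],
       [  0.        , 295.62294552, 199.35293304],
       [  0.        ,   0.        ,   1.        ]]), 'mount': array([[-1.96723572e-04, -9.52382634e-01, -3.04905362e-01,
         7.76753718e+01],
       [ 9.99999162e-01, -5.77577609e-04,  1.15888902e-03,
        -7.69726084e-01],
       [-1.27981229e-03, -3.04904879e-01,  9.52381949e-01,
        -1.42705222e+02],
       [ 0.00000000e+00,  0.00000000e+00,  0.00000000e+00,
         1.00000000e+00]])}
{'clock': 0.1, 'qpos': array([ 1.27857158e+00,  3.53550576e-01,  1.63403701e+00,  2.87054962e-06,
        1.15521460e+00, -2.41298171e-03]), 'qvel': array([-4.14331689e-04,  6.42119011e-05, -2.20482454e-03,  1.63091306e-03,
       -1.62457027e-03, -1.78357327e-03]), 'joint_efforts': array([-1.02531532e-03, -6.06354618e+01, -3.42820394e+01, -9.54912889e-05,
        3.83222228e-03, -2.90158459e-05]), 'eef_pos': array([178.49416077, 598.53458828, 230.66418174]), 'tcp_rot': array([-3.14038313e+00, -5.54337135e-06,  2.85177972e+00]), 'contact_force': array([ 1.0334478 , -1.14472563,  0.76156899]), 'wrist_torque': array([0.03541782, 0.06156188, 0.03489519]), 'grasp_force': 0.0, 'opening': 0.9998604887353837}
```

View pics/top0.png

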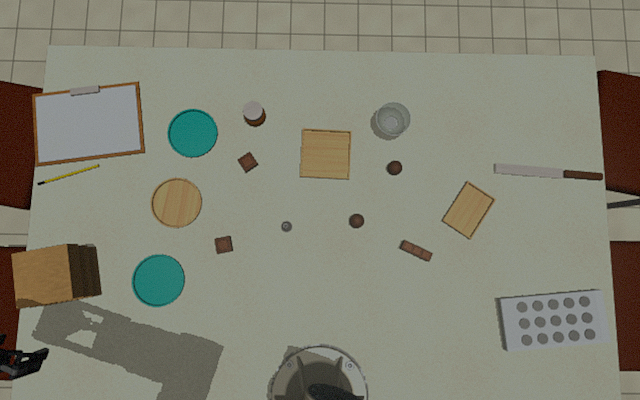

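View pics/scene0.png

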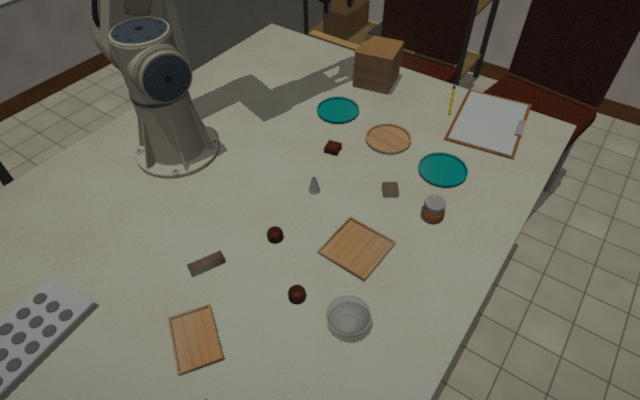

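The top view shows the wooden round dish at (177,203). The turquoise discs at (193,133) and (158,280) are look-alikes to leave alone.
- Squares: (248,162) and (224,245)
- Rounds: (395,168) and (356,220)
- Bar: (416,250)
- Square tray: (325,154)
- Oblong tray: (468,210)
- Nozzle: (286,226)

The scene view agrees with this.

```bash
cat > h.py <<'E'
from rig import r
import cv2,numpy as np
from scipy.spatial.transform import Rotation as R
def cam(n):
    c=r.camera_info(n)
    if n=="wrist":
        s=r.sense(); T=np.eye(4); T[:3,:3]=R.from_euler('xyz',s['tcp_rot']).as_matrix(); T[:3,3]=s['eef_pos']
        T=T@c['mount']; return c['K'],T[:3,:3],T[:3,3]
    A=cv2.Rodrigues(c['rvec'])[0]; return c['K'],A.T,-A.T@c['tvec']
def ray(cm,uv,z):
    K,A,o=cm; uv=np.atleast_2d(uv).astype(float)
    d=np.c_[uv,np.ones(len(uv))]@np.linalg.inv(K).T@A.T
    return (o+d*((z-o[2])/d[:,2])[:,None])[:,:2]
def rect(pts):  # centre, long side, short side, yaw of long side (deg)
    (c,(w,h),a)=cv2.minAreaRect(pts.astype(np.float32))
    if h>w: w,h,a=h,w,a+90
    return np.round(c,1),round(w,1),round(h,1),round((a+90)%180-90,1)
def yaw(): # world direction of tool y (deg), tool pos
    s=r.sense(); M=R.from_euler('xyz',s['tcp_rot']).as_matrix()
    return np.degrees(np.arctan2(M[1,1],M[0,1])),s['eef_pos'],M
def go(x,y,z,ydir=None,tilt=True):
    """shift (units of 200 mm) and turn (units of pi) to reach TCP x,y,z, tool y along ydir deg (mod 180), pointing down"""
    s=r.sense(); M=R.from_euler('xyz',s['tcp_rot']).as_matrix(); t=M.T@(np.array([x,y,z])-s['eef_pos'])/200
    cur=np.degrees(np.arctan2(M[1,1],M[0,1])); out=[]
    for k in ((0,) if ydir is None else (0,180)):
        a=np.radians(cur if ydir is None else ydir+k); Y=np.array([np.cos(a),np.sin(a),0]);Z=np.array([0,0,-1.])
        G=np.c_[np.cross(Y,Z),Y,Z]; out.append((R.from_matrix(M.T@G).as_rotvec()/np.pi).round(4))
    print('shift',t.round(4),'turn',*out,'q6 %.2f'%s['qpos'][5],'t %.1f'%s['clock'])
E
python3 - <<'E'
from h import *
f=cv2.cvtColor(cv2.imread('pics/top0.png'),cv2.COLOR_BGR2HSV); cm=cam('top')
H,S,V=cv2.split(f)
print({p:f[p[1],p[0]].tolist() for p in [(177,203),(325,154),(468,210),(248,162),(395,168),(356,220),(416,250),(450,60),(286,227)]})
ch=((V<110)&((H<15)|(H>170))&(S>60)).astype(np.uint8)
wo=((H>8)&(H<24)&(S>60)&(V>105)).astype(np.uint8)
for nm,m,z in(('choc',ch,20),('wood',wo,12)):
  for c in cv2.findContours(cv2.morphologyEx(m,cv2.MORPH_CLOSE,np.ones((3,3))),cv2.RETR_EXTERNAL,cv2.CHAIN_APPROX_NONE)[0]:
    a=cv2.contourArea(c)
    if 60<a<6000 and 110<c[:,0,0].mean()<510 and c[:,0,1].mean()<300:
      print(nm,c[:,0].mean(0).round(),a,*rect(ray(cm,c[:,0],z)))
E
```

```text
{(177, 203): [19, 114, 143], (325, 154): [21, 106, 144], (468, 210): [21, 106, 142], (248, 162): [9, 133, 98], (395, 168): [14, 131, 82], (356, 220): [12, 95, 97], (416, 250): [12, 109, 112], (450, 60): [34, 28, 144], (286, 227): [39, 17, 105]}
choc [416. 251.] 232.5 [ 376.4 -255.2] 81.4 24.9 65.9
choc [223. 244.] 195.0 [385.6 263.2] 40.4 40.4 -79.7
choc [356. 221.] 113.5 [454.7 -95. ] 34.1 33.7 -38.2
choc [394. 167.] 100.0 [ 604.4 -200.2] 34.7 34.7 -8.5
choc [247. 161.] 184.0 [613.  206.4] 40.5 39.4 35.7
choc [256. 119.] 78.5 [733.2 186. ] 54.8 35.6 -66.8
wood [469. 209.] 1550.0 [ 490.7 -405.3] 134.5 92.5 -33.4
wood [175. 202.] 1955.0 [498.8 399.6] 136.2 136.1 47.0
wood [325. 153.] 2324.0 [642.2  -8.4] 139.1 138.2 -2.2
```

Measured sizes match the descriptions. Next I'll enlarge the dish and pieces to confirm which dish is meant, and move towards the first round one.

```bash
python3 - <<'E'
from h import *
f=cv2.imread('pics/top0.png')
cv2.imwrite('pics/crop1.png',cv2.resize(f[95:315,120:440],None,fx=2.5,fy=2.5,interpolation=cv2.INTER_CUBIC))
go(455,-95,120,None)
E
python3 -m inch '[[[-0.77,-0.975,0.18,0,0,0],[-0.77,-0.975,0.18,0,0,0],[-0.77,-0.975,0.18,0,0,0],[-0.77,-0.975,0.18,0,0,0],[-0.77,-0.975,0.18,0,0,0],[-0.77,-0.975,0.18,0,0,0],[-0.77,-0.975,0.18,0,0,0],[-0.77,-0.975,0.18,0,0,0]]]' 1 30
```

```text
shift [-2.3158 -2.9273  0.5568] turn [-0.0004 -0.     -0.    ] q6 -0.00 t 0.1
clock: 0.77
eef_pos: [270.8, 366.0, 194.9]
tcp_rot: [-3.14, -0.0, 2.849]
contact_force: [0.0, 0.6, 0.2]
opening: 1.002
grasp_force: 0.0
```

View pics/crop1.png

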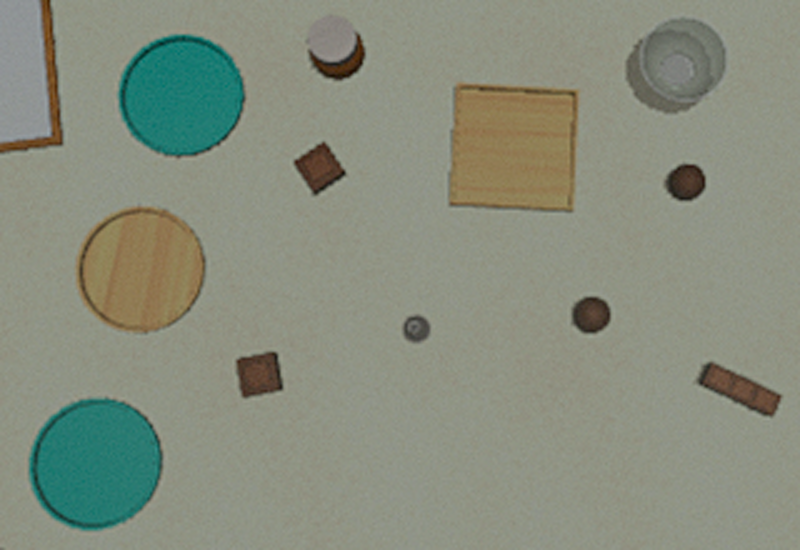

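The crop confirms it: the only light-wood round dish is at crop (143,270), and the turquoise discs at (182,95) and (96,463) are not it. All five pieces show their raised or domed tops.

```bash
python3 -m inch '[[[-0.77,-0.975,0.18,0,0,0],[-0.77,-0.975,0.18,0,0,0],[-0.77,-0.975,0.18,0,0,0],[-0.77,-0.975,0.18,0,0,0],[-0.77,-0.975,0.18,0,0,0],[-0.77,-0.975,0.18,0,0,0],[-0.77,-0.975,0.18,0,0,0],[-0.77,-0.975,0.18,0,0,0]]]' >/dev/null
python3 -m inch '[[[-0.77,-0.975,0.18,0,0,0],[-0.77,-0.975,0.18,0,0,0],[-0.77,-0.975,0.18,0,0,0],[-0.77,-0.975,0.18,0,0,0],[-0.77,-0.975,0.18,0,0,0],[-0.77,-0.975,0.18,0,0,0],[-0.77,-0.975,0.18,0,0,0],[-0.77,-0.975,0.18,0,0,0]]]' 
cat >> h.py <<'E'
def look(name,z,kind='choc',amin=300):
    cm=cam('wrist'); f=r.grab_frame('wrist'); b=f[:,:,::-1].copy(); H,S,V=cv2.split(cv2.cvtColor(b,cv2.COLOR_BGR2HSV))
    m=((V<125)&((H<17)|(H>170))&(S>55)) if kind=='choc' else ((H>8)&(H<24)&(S>60)&(V>105))
    m=cv2.morphologyEx(m.astype(np.uint8),cv2.MORPH_OPEN,np.ones((3,3)))
    m=cv2.morphologyEx(m,cv2.MORPH_CLOSE,np.ones((5,5)))
    for c in cv2.findContours(m,cv2.RETR_EXTERNAL,cv2.CHAIN_APPROX_NONE)[0]:
        if cv2.contourArea(c)>amin:
            print(c[:,0].mean(0).round(),cv2.contourArea(c),*rect(ray(cm,c[:,0],z))); cv2.drawContours(b,[c],-1,(0,255,0),1)
    cv2.imwrite(f'pics/{name}.png',b)
E
python3 - <<'E'
from h import *
look('w1',14); go(455,-95,120,None)
E
```

```text
clock: 2.1
eef_pos: [455.7, -93.6, 123.0]
tcp_rot: [3.141, 0.0, 2.851]
contact_force: [-0.0, 0.4, -0.2]
opening: 0.999
grasp_force: 0.0
[629. 368.] 1258.0 [748.9 168.6] 89.7 33.3 1.6
[258. 347.] 453.0 [ 602.7 -207. ] 38.5 30.2 -42.2
[489. 281.] 543.5 [589.8  43.8] 88.2 43.6 36.0
[ 51. 311.] 10055.5 [ 500.1 -393.2] 157.0 99.8 -34.9
[317. 197.] 1349.5 [457.4 -96.7] 38.7 37.8 -11.4
[106. 166.] 2861.5 [ 377.1 -262.3] 86.0 26.4 65.2
shift [-0.0042 -0.0115  0.0153] turn [ 0.0001 -0.0002  0.    ] q6 -1.49 t 2.1
```

View pics/w1.png

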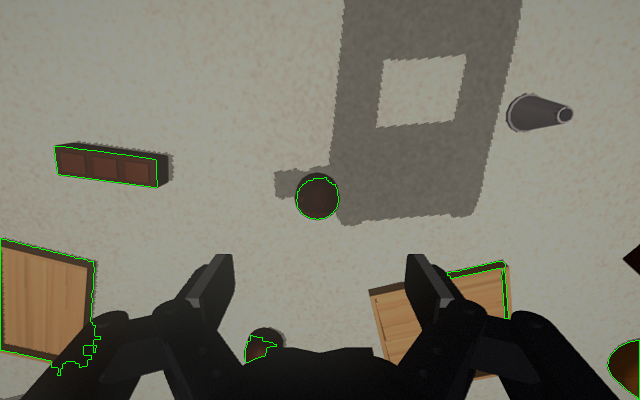

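The wrist view shows round_1 at (317,197), 38 mm across, at about (456.5,-96.5) — this agrees with the top view. I'll descend, grip and lift.

```bash
python3 -m inch '[[[-0.007,-0.011,0.2,0,0,0],[-0.007,-0.011,0.4,0,0,0],[-0.007,-0.011,0.5,0,0,0],[-0.007,-0.011,0.56,0,0,0],[-0.007,-0.011,0.592,0,0,0],[-0.007,-0.011,0.592,0,0,0],[-0.007,-0.011,0.592,0,0,0]]]' 1 30
python3 -m inch '[[[0,0,0,0,0,0],[0,0,0,0,0,0],[0,0,0,0,0,0],[0,0,0,0,0,0],[0,0,0,0,0,0],[0,0,0,0,0,0],[0,0,0,0,0,0],[0,0,0,0,0,0]]]' -1 30
python3 -m inch '[[[0,0,-0.1,0,0,0],[0,0,-0.25,0,0,0],[0,0,-0.4,0,0,0],[0,0,-0.5,0,0,0],[0,0,-0.5,0,0,0]]]'
python3 - <<'E'
from h import *
go(525.6,391.6,100,None)
E
```

```text
clock: 2.73
eef_pos: [455.3, -94.9, 5.4]
tcp_rot: [3.141, 0.0, 2.854]
contact_force: [-0.1, 0.4, -0.2]
opening: 1.001
grasp_force: 0.0
clock: 3.4
eef_pos: [455.4, -96.3, 5.8]
tcp_rot: [3.141, 0.001, 2.851]
contact_force: [-1.8, 2.4, 10.6]
opening: 0.456
grasp_force: 28.9
clock: 3.82
eef_pos: [457.4, -96.9, 108.9]
tcp_rot: [3.141, 0.007, 2.851]
contact_force: [1.2, -0.8, -0.4]
opening: 0.446
grasp_force: 30.7
shift [0.3726 2.4379 0.0431] turn [ 0.0002  0.0022 -0.    ] q6 -1.49 t 3.8
```

```bash
M='x'; python3 -m inch '[[[0.124,0.813,0,0,0,0],[0.124,0.813,0,0,0,0],[0.124,0.813,0,0,0,0],[0.124,0.813,0,0,0,0],[0.124,0.813,0,0,0,0]]]' >/dev/null
python3 -m inch '[[[0.124,0.813,0,0,0,0],[0.124,0.813,0,0,0,0],[0.124,0.813,0,0,0,0],[0.124,0.813,0,0,0,0],[0.124,0.813,0,0,0,0]]]' >/dev/null
python3 -m inch '[[[0.124,0.813,0,0,0,0],[0.124,0.813,0,0,0,0],[0.124,0.813,0,0,0,0],[0.124,0.813,0,0,0,0],[0.124,0.813,0,0,0,0],[0.124,0.813,0,0,0,0],[0.124,0.813,0,0,0,0]]]'
python3 - <<'E'
from h import *
look('w2',12,'wood'); go(525.6,391.6,11,None)
E
```

```text
clock: 5.23
eef_pos: [522.3, 391.6, 103.8]
tcp_rot: [-3.14, -0.001, 2.852]
contact_force: [0.2, -0.4, -0.2]
opening: 0.447
grasp_force: 30.8
[ 19. 377.] 1892.5 [609.2  40.2] 72.7 55.9 -16.5
[544. 258.] 1678.0 [639.6 572.7] 156.0 36.9 -81.2
[320. 166.] 20831.5 [495.3 399.4] 138.5 129.9 74.3
shift [-0.0152  0.0079  0.465 ] turn [-0.0006 -0.0003 -0.    ] q6 -0.64 t 5.3
```

View pics/w2.png

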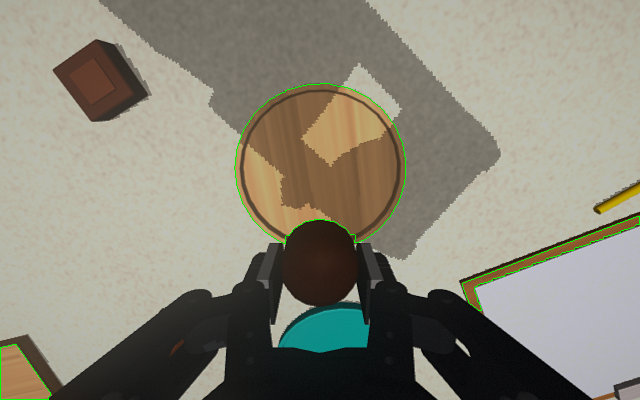

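The wrist view confirms the dish at (320,166) px, centre about (498,400), with the round piece held level. I'll lower it and release.

```bash
python3 -m inch '[[[-0.015,0.007,0.2,0,0,0],[-0.015,0.007,0.36,0,0,0],[-0.015,0.007,0.42,0,0,0],[-0.015,0.007,0.45,0,0,0],[-0.015,0.007,0.463,0,0,0],[-0.015,0.007,0.466,0,0,0],[-0.015,0.007,0.466,0,0,0]]]'
python3 -m inch '[[[0,0,0,0,0,0],[0,0,0,0,0,0],[0,0,0,0,0,0]]]' 0.25
python3 -m inch '[[[0,0,-0.1,0,0,0],[0,0,-0.3,0,0,0],[0,0,-0.5,0,0,0],[0,0,-0.5,0,0,0],[0,0,-0.5,0,0,0]]]' 0.6
python3 - <<'E'
from h import *
look('w3',14,'choc'); go(604,-203,120,None)
E
```

```text
clock: 5.87
eef_pos: [527.2, 393.4, 13.2]
tcp_rot: [3.14, 0.001, 2.852]
contact_force: [-0.1, -0.3, 0.6]
opening: 0.446
grasp_force: 30.8
clock: 6.12
eef_pos: [526.7, 393.4, 12.7]
tcp_rot: [3.14, 0.001, 2.852]
contact_force: [-0.1, -0.2, -0.2]
opening: 0.625
grasp_force: 0.0
clock: 6.53
eef_pos: [528.0, 394.4, 115.1]
tcp_rot: [3.137, 0.004, 2.852]
contact_force: [0.1, -0.0, -1.0]
opening: 0.801
grasp_force: 0.0
[ 40. 361.] 1133.5 [618.7  59.3] 102.4 43.4 -9.0
[548. 232.] 723.0 [621.5 577. ] 171.5 12.2 -81.8
[315. 169.] 10871.0 [498.9 397.6] 137.0 126.7 37.6
[102.  71.] 3570.5 [384.4 263.2] 49.9 43.0 -77.9
shift [-1.2223 -2.7475 -0.0386] turn [ 0.0006  0.0005 -0.    ] q6 -0.64 t 6.6
```

```bash
python3 -m inch '[[[-0.407,-0.916,0,0,0,0],[-0.407,-0.916,0,0,0,0],[-0.407,-0.916,0,0,0,0],[-0.407,-0.916,0,0,0,0],[-0.407,-0.916,0,0,0,0],[-0.407,-0.916,0,0,0,0]]]' 1 >/dev/null
python3 -m inch '[[[-0.407,-0.916,0,0,0,0],[-0.407,-0.916,0,0,0,0],[-0.407,-0.916,0,0,0,0],[-0.407,-0.916,0,0,0,0],[-0.407,-0.916,0,0,0,0],[-0.407,-0.916,0,0,0,0]]]' >/dev/null
python3 -m inch '[[[-0.407,-0.916,0,0,0,0],[-0.407,-0.916,0,0,0,0],[-0.407,-0.916,0,0,0,0],[-0.407,-0.916,0,0,0,0],[-0.407,-0.916,0,0,0,0],[-0.407,-0.916,0,0,0,0],[-0.407,-0.916,0,0,0,0]]]'
python3 - <<'E'
from h import *
look('w4',14,'choc'); go(604,-202,7,None)
E
```

```text
clock: 8.17
eef_pos: [602.5, -204.6, 110.1]
tcp_rot: [3.141, -0.002, 2.849]
contact_force: [0.3, 0.5, -1.0]
opening: 0.999
grasp_force: 0.0
[ 44. 212.] 470.0 [ 543.9 -433.8] 72.9 6.5 56.5
[325. 204.] 1417.0 [ 607.6 -201.4] 38.4 37.2 -27.4
[550. 190.] 5448.5 [639.8 -14.6] 140.0 135.0 87.6
[103. 151.] 1110.5 [ 516.6 -362.5] 129.3 7.4 -33.5
shift [-0.008   0.008   0.5159] turn [ 0.0001 -0.0008  0.    ] q6 -1.61 t 8.2
```

```bash
python3 -m inch '[[[-0.015,0.02,0.2,0,0,0],[-0.015,0.02,0.36,0,0,0],[-0.015,0.02,0.45,0,0,0],[-0.015,0.02,0.49,0,0,0],[-0.015,0.02,0.51,0,0,0],[-0.015,0.02,0.51,0,0,0],[-0.015,0.02,0.51,0,0,0]]]'
python3 -m inch '[[[0,0,0,0,0,0],[0,0,0,0,0,0],[0,0,0,0,0,0],[0,0,0,0,0,0],[0,0,0,0,0,0],[0,0,0,0,0,0],[0,0,0,0,0,0],[0,0,0,0,0,0]]]' -1 30
python3 -m inch '[[[0,0,-0.1,0,0,0],[0,0,-0.25,0,0,0],[0,0,-0.4,0,0,0],[0,0,-0.5,0,0,0],[0,0,-0.5,0,0,0]]]'
python3 - <<'E'
from h import *
go(472,408,100,None)
E
```

```text
clock: 8.8
eef_pos: [608.0, -200.1, 10.7]
tcp_rot: [-3.142, 0.001, 2.853]
contact_force: [-0.5, -0.7, 0.5]
opening: 1.0
grasp_force: 0.0
clock: 9.47
eef_pos: [607.7, -200.7, 10.7]
tcp_rot: [3.142, 0.001, 2.852]
contact_force: [-1.5, 0.4, 6.9]
opening: 0.448
grasp_force: 29.5
clock: 9.88
eef_pos: [610.0, -201.5, 114.8]
tcp_rot: [-3.141, 0.008, 2.852]
contact_force: [0.7, -1.3, 0.4]
opening: 0.446
grasp_force: 30.6
shift [1.5334 2.723  0.0617] turn [-0.0001  0.0024  0.    ] q6 -1.60 t 9.9
```

```bash
python3 -m inch '[[[0.511,0.908,0,0,0,0],[0.511,0.908,0,0,0,0],[0.511,0.908,0,0,0,0],[0.511,0.908,0,0,0,0],[0.511,0.908,0,0,0,0],[0.511,0.908,0,0,0,0]]]' >/dev/null
python3 -m inch '[[[0.511,0.908,0,0,0,0],[0.511,0.908,0,0,0,0],[0.511,0.908,0,0,0,0],[0.511,0.908,0,0,0,0],[0.511,0.908,0,0,0,0],[0.511,0.908,0,0,0,0]]]' >/dev/null
python3 -m inch '[[[0.511,0.908,0,0,0,0],[0.511,0.908,0,0,0,0],[0.511,0.908,0,0,0,0],[0.511,0.908,0,0,0,0],[0.511,0.908,0,0,0,0],[0.511,0.908,0,0,0,0],[0.511,0.908,0,0,0,0],[0.511,0.908,0,0,0,0]]]'
python3 - <<'E'
from h import *
go(472,408,16,None)
E
```

```text
clock: 11.55
eef_pos: [468.6, 408.7, 109.0]
tcp_rot: [-3.14, -0.001, 2.853]
contact_force: [-0.1, -0.9, 0.0]
opening: 0.448
grasp_force: 30.6
shift [-0.0176  0.0022  0.4649] turn [-0.0004 -0.0002 -0.    ] q6 -0.57 t 11.6
```

```bash
python3 -m inch '[[[-0.01,0.002,0.2,0,0,0],[-0.01,0.002,0.36,0,0,0],[-0.01,0.002,0.42,0,0,0],[-0.01,0.002,0.45,0,0,0],[-0.01,0.002,0.464,0,0,0],[-0.01,0.002,0.467,0,0,0],[-0.01,0.002,0.467,0,0,0]]]'
python3 -m inch '[[[0,0,0,0,0,0],[0,0,0,0,0,0],[0,0,0,0,0,0]]]' 0.25
python3 -m inch '[[[0,0,-0.1,0,0,0],[0,0,-0.3,0,0,0],[0,0,-0.5,0,0,0],[0,0,-0.5,0,0,0],[0,0,-0.5,0,0,0]]]' 0.6
python3 - <<'E'
from h import *
look('w5',20,'choc'); go(385.6,263.2,120,8.5);go(385.6,263.2,120,98.5)
E
```

```text
clock: 12.13
eef_pos: [472.1, 409.4, 17.6]
tcp_rot: [3.14, 0.001, 2.851]
contact_force: [1.4, -0.2, 0.2]
opening: 0.444
grasp_force: 30.6
clock: 12.38
eef_pos: [471.6, 409.5, 17.3]
tcp_rot: [3.14, 0.001, 2.852]
contact_force: [0.3, -0.2, 0.6]
opening: 0.624
grasp_force: 0.0
clock: 12.8
eef_pos: [472.7, 410.5, 119.6]
tcp_rot: [3.137, 0.003, 2.852]
contact_force: [-0.9, -0.6, -0.2]
opening: 0.803
grasp_force: 0.0
[ 29. 373.] 432.0 [574.3  58.9] 61.5 25.5 87.4
[180. 373.] 756.0 [615.2 214.8] 52.3 27.5 -51.9
[563. 270.] 708.0 [608.9 606.4] 144.6 13.1 -81.8
[324. 226.] 7947.5 [496.3 403.8] 129.5 124.0 -42.1
[116. 150.] 2530.5 [386.2 264. ] 42.5 41.4 -77.8
shift [ 0.2029 -0.8239 -0.0141] turn [ 0.0008 -0.      0.3606] [ 0.      0.001  -0.6394] q6 -0.57 t 12.8
shift [ 0.2029 -0.8239 -0.0141] turn [ 0.0006  0.0006 -0.1394] [ 8.000e-04 -8.000e-04  8.606e-01] q6 -0.57 t 12.8
```

View pics/w5.png

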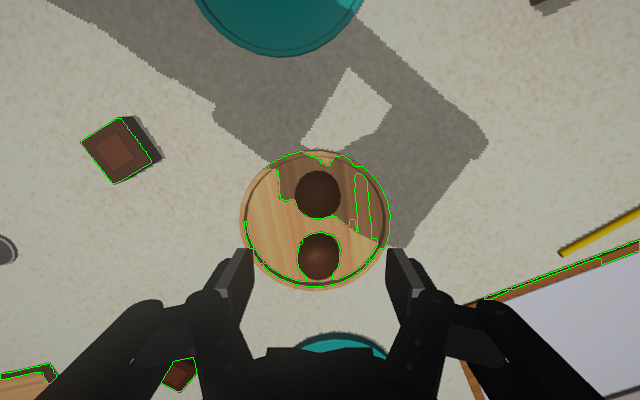

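Both rounds lie flat in the wooden dish at (318,193) and (318,256) px, apart from each other. Next is square_1 at about (386,264), with its edges at about 11.5°.

```bash
python3 -m inch '[[[0.203,-0.824,0,0,0,-0.156],[0.203,-0.824,0,0,0,-0.156],[0.203,-0.824,0,0,0,-0.156],[0.203,-0.824,0,0,0,-0.156],[0.203,-0.824,0,0,0,-0.156],[0.203,-0.824,0,0,0,-0.156],[0.203,-0.824,0,0,0,-0.156],[0.203,-0.824,0,0,0,-0.156]]]' 1
python3 - <<'E'
from h import *
look('w6',20,'choc'); go(386,264,8,101.5)
E
```

```text
clock: 13.52
eef_pos: [386.1, 263.7, 116.1]
tcp_rot: [3.141, 0.001, -2.942]
contact_force: [0.2, 0.3, -0.2]
opening: 0.997
grasp_force: 0.0
[ 57. 382.] 1498.5 [642.9  33.2] 92.0 42.8 -33.1
[406. 341.] 480.0 [516.1 374.9] 43.6 20.0 -14.1
[ 40. 321.] 703.0 [560.3  21.9] 78.3 12.4 87.7
[319. 198.] 2264.5 [384.  261.6] 44.6 40.5 12.8
shift [5.000e-04 9.000e-04 5.407e-01] turn [ 0.0001  0.0002 -0.0002] [ 3.000e-04 -2.000e-04  9.998e-01] q6 -1.17 t 13.6
```

```bash
python3 -m inch '[[[0.003,-0.004,0.2,0,0,-0.003],[0.003,-0.004,0.4,0,0,-0.003],[0.003,-0.004,0.48,0,0,-0.003],[0.003,-0.004,0.52,0,0,-0.003],[0.003,-0.004,0.535,0,0,-0.003],[0.003,-0.004,0.535,0,0,-0.003],[0.003,-0.004,0.535,0,0,-0.003]]]'
python3 -m inch '[[[0,0,0,0,0,0],[0,0,0,0,0,0],[0,0,0,0,0,0],[0,0,0,0,0,0],[0,0,0,0,0,0],[0,0,0,0,0,0],[0,0,0,0,0,0],[0,0,0,0,0,0]]]' -1 30
python3 -m inch '[[[0,0,-0.1,0,0,0],[0,0,-0.25,0,0,0],[0,0,-0.4,0,0,0],[0,0,-0.55,0,0,0],[0,0,-0.55,0,0,0]]]'
python3 - <<'E'
from h import *
go(672,-10,115,87.8)
E
```

```text
clock: 14.15
eef_pos: [385.6, 262.6, 10.0]
tcp_rot: [3.141, 0.001, -2.932]
contact_force: [0.4, -0.4, 0.3]
opening: 0.999
grasp_force: 0.0
clock: 14.82
eef_pos: [385.1, 262.1, 10.1]
tcp_rot: [3.141, 0.001, -2.932]
contact_force: [-0.0, 0.4, 8.9]
opening: 0.483
grasp_force: 29.5
clock: 15.23
eef_pos: [387.3, 263.6, 124.3]
tcp_rot: [3.139, 0.007, -2.932]
contact_force: [0.3, 1.3, -0.1]
opening: 0.481
grasp_force: 31.7
shift [-1.1072 -1.6342  0.05  ] turn [0.0013 0.0023 0.079 ] [-0.0033  0.0018 -0.921 ] q6 -1.19 t 15.2
```

```bash
python3 -m inch '[[[-0.553,-0.817,0,0,0,0],[-0.553,-0.817,0,0,0,0],[-0.553,-0.817,0,0,0,0],[-0.553,-0.817,0,0,0,0],[-0.553,-0.817,0,0,0,0],[-0.553,-0.817,0,0,0,0]]]' >/dev/null
python3 -m inch '[[[-0.553,-0.817,0,0,0,0.079],[-0.553,-0.817,0,0,0,0.079],[-0.553,-0.817,0,0,0,0.079],[-0.553,-0.817,0,0,0,0.079],[-0.553,-0.817,0,0,0,0.079],[-0.553,-0.817,0,0,0,0.079],[-0.553,-0.817,0,0,0,0.079],[-0.553,-0.817,0,0,0,0.079]]]'
python3 - <<'E'
from h import *
look('w7',12,'wood'); go(672,-10,14,87.8)
E
```

```text
clock: 16.4
eef_pos: [667.9, -11.4, 118.4]
tcp_rot: [3.141, -0.002, 3.103]
contact_force: [-0.0, 0.5, -0.9]
opening: 0.481
grasp_force: 31.6
[320. 161.] 23410.5 [643.4 -10. ] 138.4 137.9 87.8
shift [-0.0218  0.0053  0.5233] turn [ 0.0001 -0.0006  0.0001] [ 9.000e-04  1.000e-04 -9.999e-01] q6 -1.55 t 16.4
```

View pics/w7.png

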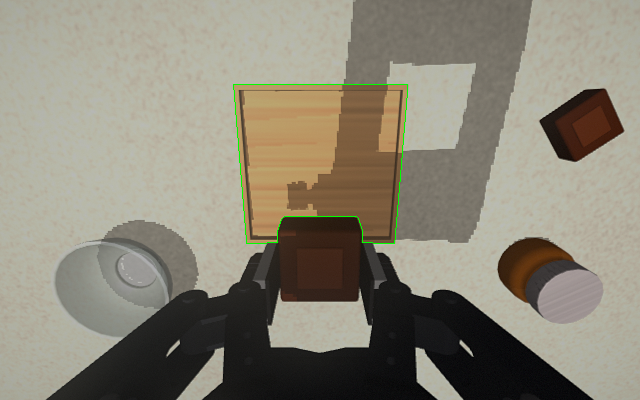

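The tray is at (320,161) px, centre (643,-9.5), yaw -2.2°, and the square is held level. I'll place it on the far side.

```bash
python3 -m inch '[[[-0.013,0.004,0.2,0,0,0],[-0.013,0.004,0.4,0,0,0],[-0.013,0.004,0.47,0,0,0],[-0.013,0.004,0.5,0,0,0],[-0.013,0.004,0.515,0,0,0],[-0.013,0.004,0.518,0,0,0],[-0.013,0.004,0.518,0,0,0]]]'
python3 -m inch '[[[0,0,0,0,0,0],[0,0,0,0,0,0],[0,0,0,0,0,0]]]' 0.25
python3 -m inch '[[[0,0,-0.1,0,0,0],[0,0,-0.3,0,0,0],[0,0,-0.5,0,0,0],[0,0,-0.5,0,0,0],[0,0,-0.5,0,0,0]]]' 0.6
python3 - <<'E'
from h import *
look('w8',20,'choc'); go(613,206.5,120,35.7);go(613,206.5,120,125.7)
E
```

```text
clock: 17.03
eef_pos: [672.9, -10.9, 17.5]
tcp_rot: [3.142, 0.002, 3.103]
contact_force: [1.0, 0.2, -0.4]
opening: 0.483
grasp_force: 31.6
clock: 17.28
eef_pos: [672.4, -11.1, 16.9]
tcp_rot: [3.142, 0.002, 3.103]
contact_force: [0.7, -0.6, 0.2]
opening: 0.625
grasp_force: 0.0
clock: 17.7
eef_pos: [674.0, -11.2, 119.3]
tcp_rot: [3.142, 0.006, 3.103]
contact_force: [-0.2, 0.2, -1.0]
opening: 0.796
grasp_force: 0.0
[531. 256.] 2210.0 [737.8 178. ] 59.7 56.3 -38.7
[583. 115.] 3744.0 [613.8 198.5] 50.4 48.6 -55.0
[341. 176.] 10993.5 [6.42e+02 4.00e-01] 132.6 112.7 -2.5
shift [ 0.3385  1.076  -0.0153] turn [0.0004 0.0007 0.2894] [-9.000e-04  5.000e-04 -7.106e-01] q6 -1.55 t 17.8
shift [ 0.3385  1.076  -0.0153] turn [-0.0003  0.0008 -0.2106] [1.000e-03 3.000e-04 7.894e-01] q6 -1.55 t 17.8
```

```bash
python3 -m inch '[[[0.34,0.99,0,0,0,-0.21],[0.34,0.99,0,0,0,-0.21],[0.34,0.99,0,0,0,-0.21],[0.34,0.99,0,0,0,-0.21],[0.34,0.99,0,0,0,-0.21],[0.34,0.99,0,0,0,-0.21],[0.34,0.99,0,0,0,-0.21],[0.34,0.99,0,0,0,-0.21]]]' 1
python3 - <<'E'
from h import *
look('w9',20,'choc'); go(613,205,10,125.5)
E
```

```text
clock: 18.42
eef_pos: [610.5, 189.3, 114.4]
tcp_rot: [3.141, -0.002, -2.521]
contact_force: [-0.1, -0.0, -0.1]
opening: 1.0
grasp_force: 0.0
[ 15. 375.] 1464.5 [949.3  49.7] 72.2 44.0 17.4
[252. 301.] 1156.5 [731.1 194.5] 52.6 39.6 18.6
[555. 254.] 2177.0 [528.1 389.5] 60.8 40.4 90.0
[599. 253.] 2962.5 [503.8 418.3] 109.2 74.5 11.6
[332. 214.] 2117.0 [613.8 204.6] 43.9 40.9 36.5
[525. 200.] 713.0 [511.7 332.2] 105.3 30.2 10.5
[ 71. 142.] 5165.0 [674.9   2. ] 107.4 58.2 88.3
[11. 34.] 775.0 [637.1 -64.3] 60.8 9.5 -2.8
shift [-0.057   0.061   0.5231] turn [ 0.0001 -0.0006 -0.0001] [-9.000e-04 -1.000e-04  9.999e-01] q6 -1.89 t 18.5
```

```bash
python3 -m inch '[[[-0.058,0.058,0.1,0,0,-0.002],[-0.058,0.058,0.3,0,0,-0.002],[-0.058,0.058,0.43,0,0,-0.002],[-0.058,0.058,0.5,0,0,-0.002],[-0.058,0.058,0.523,0,0,-0.002],[-0.058,0.058,0.523,0,0,-0.002],[-0.058,0.058,0.523,0,0,-0.002]]]'
python3 -m inch '[[[0,0,0,0,0,0],[0,0,0,0,0,0],[0,0,0,0,0,0],[0,0,0,0,0,0],[0,0,0,0,0,0],[0,0,0,0,0,0],[0,0,0,0,0,0],[0,0,0,0,0,0]]]' -1 30
python3 -m inch '[[[0,0,-0.1,0,0,0],[0,0,-0.25,0,0,0],[0,0,-0.4,0,0,0],[0,0,-0.55,0,0,0],[0,0,-0.55,0,0,0]]]'
python3 - <<'E'
from h import *
go(614,-8.5,115,87.8)
E
```

```text
clock: 19.05
eef_pos: [615.1, 205.1, 12.0]
tcp_rot: [-3.141, 0.001, -2.515]
contact_force: [1.2, 0.5, 0.6]
opening: 0.997
grasp_force: 0.0
clock: 19.72
eef_pos: [614.7, 205.7, 12.3]
tcp_rot: [-3.141, 0.001, -2.514]
contact_force: [-1.0, -1.1, 6.2]
opening: 0.48
grasp_force: 29.9
clock: 20.13
eef_pos: [617.5, 206.8, 127.7]
tcp_rot: [-3.139, 0.009, -2.514]
contact_force: [1.6, 0.4, 0.5]
opening: 0.477
grasp_force: 31.2
shift [ 0.6471 -0.8608  0.0603] turn [1.00e-04 3.00e-03 2.12e-01] [-3.90e-03  1.00e-04 -7.88e-01] q6 -1.88 t 20.1
```

```bash
python3 -m inch '[[[0.64,-0.86,0.03,0,0,0.212],[0.64,-0.86,0.03,0,0,0.212],[0.64,-0.86,0.03,0,0,0.212],[0.64,-0.86,0.03,0,0,0.212],[0.64,-0.86,0.03,0,0,0.212],[0.64,-0.86,0.03,0,0,0.212],[0.64,-0.86,0.03,0,0,0.212],[0.64,-0.86,0.03,0,0,0.212]]]' >/dev/null
python3 -m inch '[[[0,0,0,0,0,0],[0,0,0,0,0,0]]]'
python3 - <<'E'
from h import *
go(614,-8.5,16.5,87.8)
E
```

```text
clock: 20.97
eef_pos: [611.5, -7.4, 115.1]
tcp_rot: [3.141, 0.0, 3.106]
contact_force: [0.9, -1.1, -1.0]
opening: 0.478
grasp_force: 31.1
shift [-0.0127 -0.0052  0.493 ] turn [0.0001 0.     0.0009] [-0.000e+00  1.000e-04 -9.991e-01] q6 -1.55 t 21.0
```

```bash
python3 -m inch '[[[-0.008,-0.005,0.2,0,0,0],[-0.008,-0.005,0.38,0,0,0],[-0.008,-0.005,0.45,0,0,0],[-0.008,-0.005,0.478,0,0,0],[-0.008,-0.005,0.49,0,0,0],[-0.008,-0.005,0.495,0,0,0],[-0.008,-0.005,0.495,0,0,0]]]'
python3 -m inch '[[[0,0,0,0,0,0],[0,0,0,0,0,0],[0,0,0,0,0,0]]]' 0.25
python3 -m inch '[[[0,0,-0.1,0,0,0],[0,0,-0.3,0,0,0],[0,0,-0.5,0,0,0],[0,0,-0.5,0,0,0],[0,0,-0.5,0,0,0]]]' 0.6
python3 - <<'E'
from h import *
look('w10',24,'choc'); go(377,-258,120,-24.3);
E
```

```text
clock: 21.55
eef_pos: [614.2, -9.6, 17.5]
tcp_rot: [3.142, 0.002, 3.104]
contact_force: [0.7, -0.2, -0.2]
opening: 0.476
grasp_force: 31.1
clock: 21.8
eef_pos: [613.7, -10.0, 17.1]
tcp_rot: [3.142, 0.002, 3.103]
contact_force: [0.1, 0.6, -0.2]
opening: 0.622
grasp_force: 0.0
clock: 22.22
eef_pos: [615.2, -10.0, 119.4]
tcp_rot: [3.141, 0.006, 3.103]
contact_force: [-0.3, -0.6, 0.1]
opening: 0.798
grasp_force: 0.0
[526. 300.] 1305.5 [725.3 184.5] 65.0 33.1 53.2
[326. 233.] 10867.5 [635.1  -8.2] 128.8 127.8 -2.5
shift [ 1.1346 -1.285  -0.0161] turn [8.000e-04 5.000e-04 6.227e-01] [-0.0005  0.0007 -0.3773] q6 -1.55 t 22.3
```

View pics/w10.png

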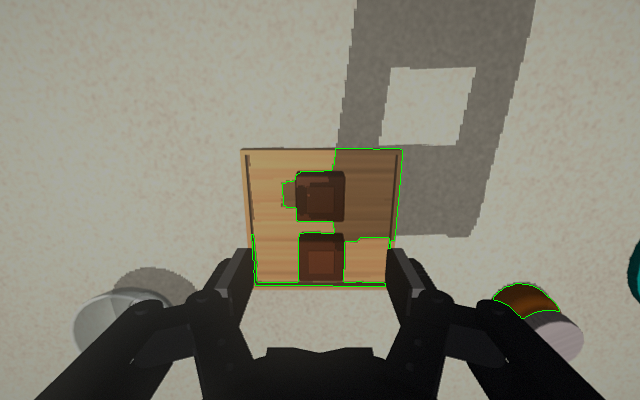

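Both squares lie flat in the square tray at (320,196) and (320,258) px, in line with its sides. The bar is next.

```bash
python3 -m inch '[[[0.74,-0.84,0,0,0,0.31],[0.74,-0.84,0,0,0,0.31],[0.74,-0.84,0,0,0,0.31],[0.74,-0.84,0,0,0,0.31],[0.74,-0.84,0,0,0,0.31],[0.74,-0.84,0,0,0,0.31],[0.74,-0.84,0,0,0,0.31],[0.74,-0.84,0,0,0,0.31]]]' 1
python3 - <<'E'
from h import *
go(377,-258,115,-24.5)
E
```

```text
clock: 22.93
eef_pos: [456.6, -172.7, 114.9]
tcp_rot: [-3.14, -0.002, 2.12]
contact_force: [0.5, 0.4, 1.0]
opening: 0.998
grasp_force: 0.0
shift [-1.559e-01 -5.621e-01  1.000e-04] turn [-8.00e-04 -3.00e-04  3.11e-01] [ 4.00e-04 -9.00e-04 -6.89e-01] q6 -0.91 t 22.9
```

```bash
python3 -m inch '[[[-0.156,-0.562,0,0,0,0.311],[-0.156,-0.562,0,0,0,0.311],[-0.156,-0.562,0,0,0,0.311],[-0.156,-0.562,0,0,0,0.311],[-0.156,-0.562,0,0,0,0.311],[-0.156,-0.562,0,0,0,0.311],[-0.156,-0.562,0,0,0,0.311],[-0.156,-0.562,0,0,0,0.311]]]' >/dev/null
python3 -m inch '[[[0,0,0,0,0,0],[0,0,0,0,0,0]]]' 
python3 - <<'E'
from h import *
look('w11',20,'choc'); go(377,-257,10,-24.5)
E
```

```text
clock: 23.77
eef_pos: [379.2, -257.6, 115.2]
tcp_rot: [-3.14, -0.0, 1.155]
contact_force: [0.5, -0.0, 0.3]
opening: 1.001
grasp_force: 0.0
[506. 256.] 1034.0 [ 493.2 -385.4] 131.3 67.9 -33.6
[318. 198.] 2776.5 [ 378.5 -256.5] 86.0 24.9 65.2
shift [-0.0016 -0.0113  0.5269] turn [-0.0005 -0.0001  0.004 ] [ 1.00e-04 -7.00e-04 -9.96e-01] q6 -0.19 t 23.8
```

View pics/w11.png

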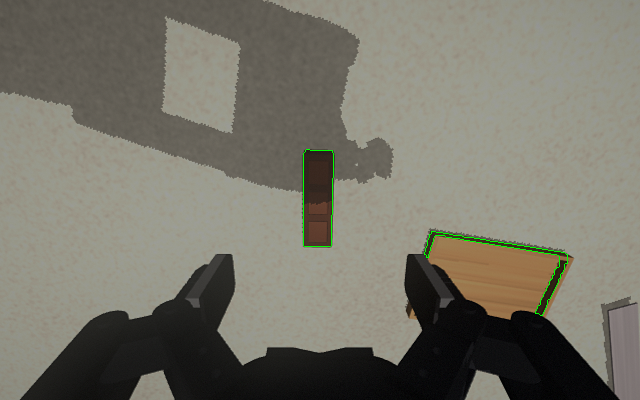

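The bar is centred between the fingers at (318,198) px, at (378.5,-256.5), long axis 65°. I'll grasp it.

```bash
python3 -m inch '[[[0.002,-0.005,0.2,0,0,0.003],[0.002,-0.005,0.38,0,0,0.003],[0.002,-0.005,0.47,0,0,0.003],[0.002,-0.005,0.51,0,0,0.003],[0.002,-0.005,0.523,0,0,0.003],[0.002,-0.005,0.523,0,0,0.003],[0.002,-0.005,0.523,0,0,0.003]]]'
python3 -m inch '[[[0,0,0,0,0,0],[0,0,0,0,0,0],[0,0,0,0,0,0],[0,0,0,0,0,0],[0,0,0,0,0,0],[0,0,0,0,0,0],[0,0,0,0,0,0],[0,0,0,0,0,0]]]' -1 40
python3 -m inch '[[[0,0,0,0,0,0],[0,0,-0.1,0,0,0],[0,0,-0.25,0,0,0],[0,0,-0.4,0,0,0],[0,0,-0.55,0,0,0],[0,0,-0.55,0,0,0]]]'
python3 - <<'E'
from h import *
go(491,-405,115,56.6)
E
```

```text
clock: 24.4
eef_pos: [379.7, -257.7, 12.3]
tcp_rot: [3.14, 0.0, 1.144]
contact_force: [-0.3, -0.1, 0.8]
opening: 0.999
grasp_force: 0.0
clock: 25.07
eef_pos: [379.3, -257.4, 12.0]
tcp_rot: [3.141, 0.0, 1.143]
contact_force: [-1.5, 1.0, 8.7]
opening: 0.291
grasp_force: 39.3
clock: 25.57
eef_pos: [381.6, -259.0, 126.3]
tcp_rot: [3.134, 0.001, 1.143]
contact_force: [1.1, -0.7, -0.6]
opening: 0.294
grasp_force: 40.2
shift [-0.437   0.8     0.0628] turn [ 0.0017  0.002  -0.4507] [ 0.0021 -0.0017  0.5493] q6 -0.17 t 25.6
```

Turn -0.45 takes 12 rows, so I'll split it over two calls.

```bash
python3 -m inch '[[[-0.43,0.79,0.03,0,0,-0.3],[-0.43,0.79,0.03,0,0,-0.3],[-0.43,0.79,0.03,0,0,-0.3],[-0.43,0.79,0.03,0,0,-0.3],[-0.43,0.79,0.03,0,0,-0.3],[-0.43,0.79,0.03,0,0,-0.3],[-0.43,0.79,0.03,0,0,-0.3],[-0.43,0.79,0.03,0,0,-0.3]]]' >/dev/null
python3 -m inch '[[[0,0,0,0,0,-0.15],[0,0,0,0,0,-0.15],[0,0,0,0,0,-0.15],[0,0,0,0,0,-0.15],[0,0,0,0,0,-0.15],[0,0,0,0,0,-0.15]]]' 
python3 - <<'E'
from h import *
look('w12',12,'wood'); go(491,-405,17,56.6)
E
```

```text
clock: 26.73
eef_pos: [486.9, -400.9, 114.8]
tcp_rot: [3.142, -0.001, 2.553]
contact_force: [0.3, 0.2, -0.0]
opening: 0.287
grasp_force: 40.1
[317. 187.] 8664.5 [ 482.8 -401.6] 111.9 92.4 -33.6
shift [-0.0284 -0.0055  0.4899] turn [ 0.     -0.0002 -0.0018] [-3.000e-04 -0.000e+00  9.982e-01] q6 -1.67 t 26.8
```

View pics/w12.png

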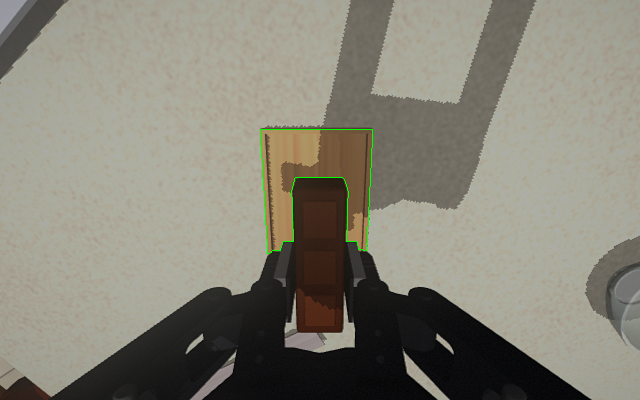

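The bar is held level and parallel to the oblong tray, whose far edge is at row 128 and sides at columns 262–372. I'll lower it and release.

```bash
python3 -m inch '[[[-0.026,-0.009,0.2,0,0,-0.002],[-0.026,-0.009,0.38,0,0,-0.002],[-0.026,-0.009,0.45,0,0,-0.002],[-0.026,-0.009,0.475,0,0,-0.002],[-0.026,-0.009,0.488,0,0,-0.002],[-0.026,-0.009,0.493,0,0,-0.002],[-0.026,-0.009,0.493,0,0,-0.002]]]'
python3 -m inch '[[[0,0,0,0,0,0],[0,0,0,0,0,0],[0,0,0,0,0,0]]]' -0.1
python3 -m inch '[[[0,0,-0.1,0,0,0],[0,0,-0.3,0,0,0],[0,0,-0.5,0,0,0],[0,0,-0.7,0,0,0],[0,0,-0.7,0,0,0],[0,0,-0.7,0,0,0]]]' 0.6
python3 -m inch '[[[0.7,-0.5,0,0,0,0],[0.7,-0.5,0,0,0,0],[0.7,-0.5,0,0,0,0],[0.7,-0.5,0,0,0,0],[0.7,-0.5,0,0,0,0],[0.7,-0.5,0,0,0,0]]]'
python3 - <<'E'
from h import *
for n in('top','scene'):
    cv2.imwrite(f'pics/{n}1.png',r.grab_frame(n)[:,:,::-1])
a=cv2.resize(cv2.imread('pics/top1.png')[90:260,130:520],None,fx=2,fy=2,interpolation=cv2.INTER_CUBIC)
b=cv2.imread('pics/scene1.png')[90:390,130:530]
o=np.zeros((590,780,3),np.uint8); o[:340]=a; o[340:590,:400]=b[:250]; o[340:490,400:780]=b[150:300,:380]; cv2.imwrite('pics/fin.png',o)
E
```

```text
clock: 27.37
eef_pos: [491.4, -406.2, 18.3]
tcp_rot: [-3.141, 0.002, 2.562]
contact_force: [0.0, -0.2, -0.5]
opening: 0.287
grasp_force: 40.1
clock: 27.62
eef_pos: [491.0, -405.9, 18.0]
tcp_rot: [-3.141, 0.002, 2.563]
contact_force: [0.6, 0.3, 0.8]
opening: 0.447
grasp_force: 0.0
clock: 28.12
eef_pos: [492.1, -406.8, 160.5]
tcp_rot: [-3.141, 0.006, 2.563]
contact_force: [-0.3, 0.6, -0.6]
opening: 0.798
grasp_force: 0.0
clock: 28.62
eef_pos: [315.9, -411.9, 155.9]
tcp_rot: [3.141, -0.002, 2.56]
contact_force: [0.1, -0.1, 0.3]
opening: 0.801
grasp_force: 0.0
```

View pics/fin.png

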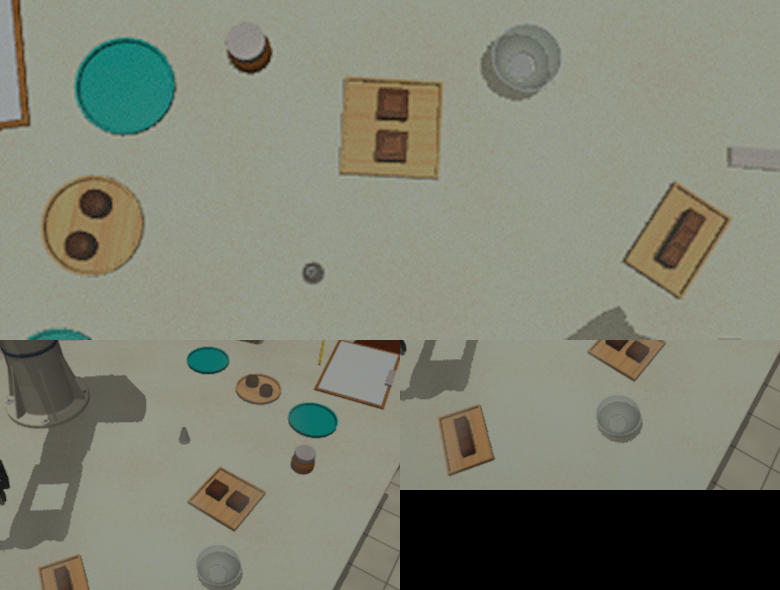

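All five pieces are in the right trays, and the nozzle, bowl and jar are where they were. The bar looks a few degrees off the tray's axis, so I'll measure it.

```bash
python3 - <<'E'
from h import *
b=cv2.imread('pics/top1.png'); cm=cam('top'); H,S,V=cv2.split(cv2.cvtColor(b,cv2.COLOR_BGR2HSV))
for z,m in((24,(V<118)),(26,V<105)):
  for c in cv2.findContours(m.astype(np.uint8),cv2.RETR_EXTERNAL,cv2.CHAIN_APPROX_NONE)[0]:
    x,y=c[:,0].mean(0)
    if 40<cv2.contourArea(c)<600 and 150<x<500 and 130<y<240: print(int(x),int(y),cv2.contourArea(c),*rect(ray(cm,c[:,0],z)))
go(492,-406,120,56.6)
E
```

```text
286 226 77.0 [437.2  95.6] 26.7 26.4 46.0
170 212 185.0 [470.4 407.7] 43.4 37.7 -89.1
468 209 348.0 [ 490.5 -400.1] 89.8 33.6 -33.9
177 191 176.0 [526.2 390.9] 41.4 40.4 3.2
481 207 41.0 [ 489.7 -433.3] 144.7 66.9 0.2
454 212 49.0 [ 487.5 -359. ] 158.2 73.6 1.1
325 163 225.5 [611.4  -7.2] 44.8 43.9 0.5
325 142 221.5 [670.5  -9.3] 45.4 44.3 0.8
286 226 69.0 [436.8  94.9] 26.2 25.2 -25.2
170 212 172.0 [468.9 406.9] 40.7 38.9 47.3
469 208 335.5 [ 490.8 -399.6] 88.0 32.6 -32.5
177 191 165.5 [526.  390.1] 40.9 35.4 -89.1
325 162 213.5 [611.8  -7.5] 44.1 43.0 -3.9
325 142 213.5 [670.8  -8.9] 45.4 42.0 -3.8
shift [-0.7056  0.5024  0.1829] turn [0.0001 0.     0.001 ] [-1.00e-04  2.00e-04 -9.99e-01] q6 -1.91 t 28.7
```

The bar reads about -33° against the tray's -33.4°, and every footprint matches a piece lying flat. I'll hand it in.

```bash
python3 -c "
from rig import r; print(r.sign_off())"
```

```text
the job is handed in; nothing more can be done
None
```

The job is handed in after about 29 s of robot time: both rounds are in the wooden dish, both squares are lined up in the square tray, and the bar lies along the oblong tray; the nozzle and bowl were left standing where they were.

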